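Sort two brass bushes with a stepped go/no-go gap gauge

ROBOT

A 6-joint arm with a two-finger parallel gripper is mounted at the origin on a cart in front of the work surface, level with it; the furniture and walls round the work are solid. World frame = base frame: x ahead of the robot, y to its left, z up, the work surface at z = 0. Lengths are in m, angles in rad, forces in N, time in s.
With the tool pointing down it reaches from about 0.25 to 0.775 m from the base axis. Payload 4 kg.
Tool frame: the origin (TCP) lies between the finger pads, 19 mm behind the fingertips; this is the grasp point; z points along the fingers, y is the line along which they close (so a half turn about z gives the same grasp; the last joint's range is limited). The gripper opens to 85 mm and grips with 20 to 120 N. Pads are 22 mm wide; open, the fingers measure 114 mm over their backs; the gripper's body (76 mm by 85 mm) begins 54 mm behind the grasp point. The pads swing forward as they close: fully open they stand 13 mm farther back than shut.
Start: joints at [-1.264, 0.087, 1.371, -0, 1.684, -0.103], TCP at [0.219, -0.504, 0.25] pointing down, gripper open.
Joint ranges: [-3.1, 3.1], [-0.76, 2.03], [0.27, 2.55], [-1.08, 4.22], [0.17, 2.65], [-2.57, 2.57]. Speed limits (rad/s): [2.79, 2.79, 3.14, 3.14, 3.14, 3.14].

INTERFACE

Orientations are given as a unit quaternion [w, x, y, z].
In Python, from rig import read_state, eyes, job_done gives the robot as it stands.
- The arm moves only by the tool jog_arm, never from a script. Its argument "motion" is a list that holds one entry, the list of rows, each a list of 6 numbers: the shift along the tool's x, y, z in cm, then the turn, a rotation vector about the tool's x, y, z in rad. A call has 1 to 20 rows; each row shifts and turns the commanded pose from where the row before left it, along the tool's axes as they then stand; what a row does not reach is not made up. A row lasts 1/12 s, in which the tool goes at most 41.7 mm and 7.16 degrees, less where a joint would pass 70% of its speed; a pose out of reach is approached as far as the arm can. A call with a gripper value outside its range is refused whole. "grip" is the closure in counts, from 0 (fully open) to 255 (shut), set as the call begins (left out, the last holds). The fingers move at their own pace and stop on an object; "force" is the grip in N (left out, the last holds). Time passes only in rows, so rows that do not move let the fingers close. It gives the time, the measured TCP pose, the force, the opening and the grip force at its end, in the units of the state.
- read_state(): the state, without advancing time (a new reading comes with each control period).
- eyes.get_image(name): name is "scene" or "side" or "wrist"; returns the picture (420x560x3 uint8, red, green, blue); there is no depth.
- eyes.camera_info(name): a dict with "camera_matrix" (3x3 intrinsics, pixels), "rvec" (rotation vector, rad) and "tvec" (3), from world to camera coordinates, as OpenCV has them. Camera axes: x right, y down, z forward; pixel columns grow to the right and rows downward; lengths in m; the calibration is good to about 2 mm. A picture is of the moment at which its call begins: read the wrist's pose just before it. camera_info takes no time and is no camera call; for the wrist camera it gives the pose at the moment of the call.
- job_done(): hands the job in; it is judged then, once.
Trained networks look in the newest picture that a camera, given by its name, has taken for a name from the list of things; names that differ only in an ending like _2 or _b are one class to them, and where a whole thing is asked for, a point or a joint stands for the part that bears it (a point fixed in the world has none). Each returns a list of dicts, best first, with "conf" (0 to 1); they miss things now and then, are a little off and sometimes report something else, mostly with a low value. They report only what shows in the picture. A call takes as long as a camera call. They do not tell look-alikes from the thing itself.
- eyes.boxes_of(camera, thing): "location" ([x, y, z] in m, in the coordinates of the camera as it stood for that picture, good to about 4 mm: the middle of the surface that is visible of it).
The state is a dict: "t": time; "qpos": joint angles; "qd": joint speeds; "joint_efforts": joint torques, N m; "eef_pos": TCP position; "tool_rot": TCP orientation; "force": force on the tool from outside, world axes, zero at the start; "wrist_torque": the same for the moment, N m; "gripper_width": finger opening in m; "grasp_force": force on a finger pad.
Only numpy, scipy, OpenCV 4.12 (cv2) and the standard library are available. Lean on these libraries where they do the work, as an engineer would, in place of code of your own. Each camera call takes 0.05 s, during which the arm holds its last target. There are 200 camera calls.

TASK

Sort the two tall turned brass bushes with the stepped gap gauge. The bush that passes the wide go gap and stops on the narrower no-go jaws is good: leave it standing upright in the gauge slot near the middle, fully home on the no-go step. The other is undersize and would drop through the no-go gap: put it in the grey scrap tray on the robot's left.

Things in the scene. Friction and masses are not known exactly. Their poses are not given: they have to be found in the camera images.
- gauge: Fixed steel gap gauge, base plate 120x110x8 mm, 59 high; slot along its x, open on top and at both ends, between two jaws 90 long. Slot width: 59 at the rim, 45-degree lead-in to 45 at z 52; go gap 45 wide (green marks) from z 52 to 36; flat step at z 36; no-go gap 30 wide (red marks) below, down to z 8. Origin: centre of underside, on the bench; y across the slot, z up.
- bush_wide: Brass bush: upright plain cylinder, 40 mm diameter, 55 mm high, fine groove near the top and a dark round spot on its top face, up to 0.35 kg, loose. It enters the 45 mm go gap and stops on the no-go step, whichever way it is turned. Origin: centre of its underside; z along its axis, up.
- bush_narrow: Brass bush of the same look and height but 24 mm diameter: upright plain cylinder, 55 mm high, up to 0.17 kg, loose. It would pass both gaps of the gauge. Origin: centre of its underside; z along its axis, up.
- tray: Fixed grey zinc scrap tray at the robot's left, 90 mm (its x) by 150 mm (its y), walls 2 mm thick, 21 mm high, flat floor 2 mm thick; the thin scrap pieces seen on it do not hinder. Origin: centre of underside, on the bench. A fixed polishing motor 0.25 m high stands between it and the gauge (x 0.43 to 0.67, y -0.27 to 0.24 m): carry things at TCP height 0.33 m or more past it.
Not all that is in view belongs to the job. Leave any blue or purple look-alike of the bush_wide alone.

How it is judged:
At the end, for the whole second after the job is handed in: The 40 mm bush stands in the gauge slot within 10 degrees of upright, its underside on the no-go step (32 to 40 mm above the gauge's underside), within 35 mm of the slot's middle along it and 8 mm across it; the 24 mm bush is inside the tray, standing or lying on its floor; both at rest (z of bush_wide in the frame of gauge between 0.032 and 0.04 m and x of bush_wide in the frame of gauge between -0.035 and 0.035 m and y of bush_wide in the frame of gauge between -0.008 and 0.008 m and angle between bush_wide's own z axis and vertical below 0.175 rad and x of bush_narrow in the frame of tray between -0.043 and 0.043 m and y of bush_narrow in the frame of tray between -0.073 and 0.073 m and z of bush_narrow in the frame of tray below 0.018 m and linear speed of each of bush_wide, bush_narrow below 0.03 m/s); the robot touches nothing.
It also fails if it takes over 70 s, if anything falls off the work surface, if the arm or the gripper's body presses on something with over 40 N, if the wrist force passes 120 N, or if a joint passes its speed limit or range.

## Working session

There is one attempt and no reset: what is moved stays moved. The work goes in short steps, Python scripts to look and compute and a tool call to move; the robot and the scene stay as the last step left them, time stands still between calls to the robot, and variables do not carry over. Pictures are saved under pics/ and viewed, at most 13 in all, crops included, and the job is handed in when it is done.

Besides the shell and the picture viewer there is one more tool, called after "Request:" by a JSON object that holds its "name" and its "arguments", one argument or row to a line. jog_arm: Moves the arm, as the interface text tells. Its arguments: {"type":"object","properties":{"motion":{"type":"array","items":{"type":"array","items":{"type":"array","items":{"type":"number"}}}},"grip":{"type":"number"},"force":{"type":"number"}},"required":["motion"]}

```bash
mkdir -p pics; ls
cat > h.py <<'E'
import numpy as np, cv2
from rig import read_state, eyes, job_done
def cam(n):
    c=eyes.camera_info(n); return np.array(c["camera_matrix"]),cv2.Rodrigues(np.array(c["rvec"],float))[0],np.array(c["tvec"],float).ravel()
def towORLD(n,p,c=None):
    K,R,t=c or cam(n); return R.T@(np.array(p)-t)
def px(n,P,c=None):
    K,R,t=c or cam(n); q=K@(R@np.array(P)+t); return q[:2]/q[2]
def ray(n,uv,z,c=None):
    K,R,t=c or cam(n); d=R.T@np.linalg.inv(K)@[uv[0],uv[1],1]; o=-R.T@t; return o+d*(z-o[2])/d[2]
def shot(n,f=None):
    im=eyes.get_image(n)
    if f: cv2.imwrite("pics/"+f,im[:,:,::-1])
    return im
def find(n,things=("gauge","bush_wide","bush_narrow","tray")):
    for k in things:
        for d in eyes.boxes_of(n,k)[:5]:
            w=towORLD(n,d["location"]); print(n,k,round(d["conf"],2),w.round(3),px(n,w).round(0))
E
python3 - <<'E'
from h import *
a=shot("scene");find("scene");b=shot("side");find("side")
cv2.imwrite("pics/a.png",a[:,:,::-1]);cv2.imwrite("pics/b.png",b[:,:,::-1])
s=read_state();print(s)
E
```

```text
pics
scene gauge 0.86 [ 0.532 -0.352  0.042] [309. 165.]
scene bush_wide 0.84 [ 0.49  -0.271  0.033] [311. 179.]
scene bush_wide 0.79 [ 0.381 -0.324  0.036] [353. 178.]
scene bush_wide 0.61 [ 0.33  -0.245  0.035] [361. 191.]
scene bush_wide 0.58 [ 0.329 -0.156  0.035] [351. 202.]
scene bush_narrow 0.69 [ 0.399 -0.156  0.03 ] [326. 199.]
scene tray 0.78 [0.455 0.34  0.004] [200. 299.]
side gauge 0.69 [ 0.553 -0.394  0.011] [190. 320.]
side bush_wide 0.85 [ 0.34  -0.183  0.051] [192. 218.]
side bush_wide 0.78 [ 0.506 -0.292  0.053] [205. 275.]
side bush_wide 0.71 [ 0.341 -0.273  0.049] [168. 238.]
side bush_wide 0.61 [ 0.39  -0.348  0.054] [159. 264.]
side bush_wide 0.52 [ 0.619 -0.283  0.052] [239. 298.]
side bush_narrow 0.65 [ 0.406 -0.173  0.039] [211. 230.]
side bush_narrow 0.58 [ 0.551 -0.395  0.014] [189. 320.]
side tray 0.86 [0.429 0.395 0.004] [336. 139.]
{'t': 0.5, 'qpos': array([-1.26408391e+00,  8.71969636e-02,  1.37075331e+00,  2.64351871e-05,
        1.68359092e+00, -1.03132783e-01]), 'qd': array([-0.00049187, -0.00123131, -0.00214867, -0.00049276,  0.00048622,
       -0.00068108]), 'joint_efforts': array([-1.73159522e-03, -3.51282370e+01, -3.13105023e+01, -4.35397797e-04,
        1.08638840e-03, -9.56060234e-06]), 'eef_pos': array([ 0.21914341, -0.50445532,  0.25001546]), 'tool_rot': array([2.42630087e-05, 9.79076434e-01, 2.03492838e-01, 1.56801902e-05]), 'force': array([-0.10486608, -0.40273147,  0.15147293]), 'wrist_torque': array([0.04965703, 0.02392378, 0.01032836]), 'grasp_force': 0.0, 'gripper_width': 0.08571329290989542}
```

Run:
```python
import cv2,numpy as np
a=cv2.imread("pics/a.png");b=cv2.imread("pics/b.png")
c=cv2.resize(a[125:245,250:450],(800,480),interpolation=cv2.INTER_CUBIC)
d=cv2.resize(b[190:350,100:300],(750,600),interpolation=cv2.INTER_CUBIC)
cv2.imwrite("pics/c.png",c);cv2.imwrite("pics/d.png",d)
```

```text
(no output)
```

View pics/a.png

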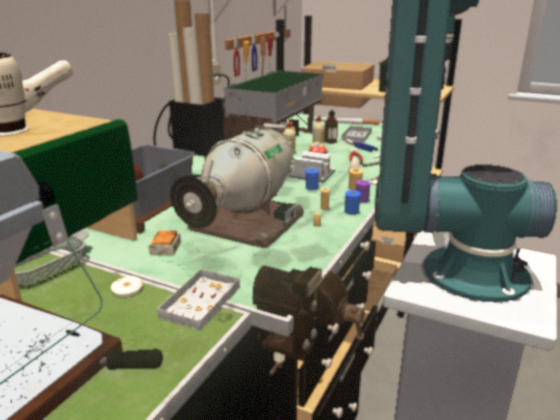

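View pics/d.png

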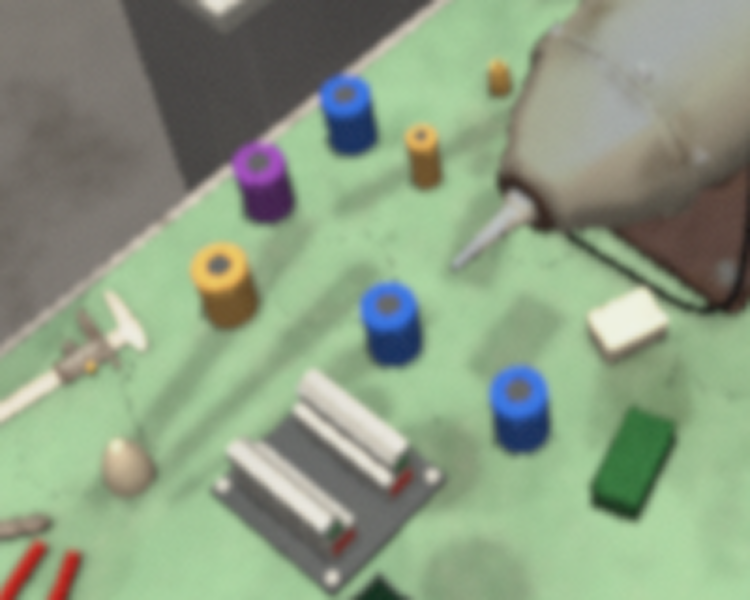

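View pics/c.png

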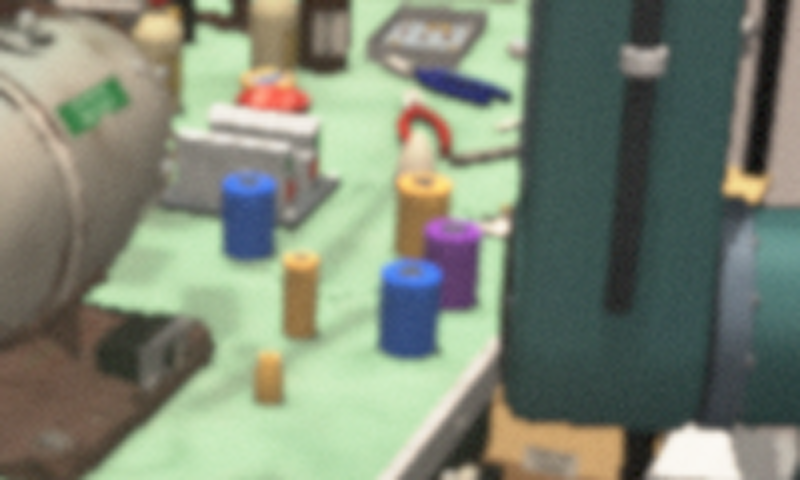

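Candidates for the wide bush, as side-image pixels: brass (159,264), blue (192,218), (205,275) and (239,298), purple (168,238). Only the brass one at about (0.39,-0.34) fits. For the narrow bush: brass (212,228), with a short brass stub at (233,210) that is too small. The gauge is at about (190,318). I'll measure these precisely now.

Run:
```python
from h import *
f=lambda u,v:(100+u*200/750-.37,190+v*160/600-.37)
g=lambda u,v:(250+u/4-.37,125+v/4-.37)
for n,p,z in [("wide top",(220,266),.055),("narrow top",(422,136),.055),("blue1",(389,305),.055),("blue2",(519,388),.055),
 ("boltL",(223,485),.010),("boltB",(332,577),.010),("boltR",(432,476),.010),
 ("jawA rim outer far",(308,374),.059),("jawA near end",(402,452),.059),("jawB far",(238,444),.059),("jawB near",(345,517),.059)]:
    print(n,ray("side",f(*p),z).round(4))
for n,p in [("wide",(424,183)),("narrow",(300,258))]: print("scene",n,ray("scene",g(*p),.055).round(4))
# side tray
b=cv2.imread("pics/b.png"); cv2.imwrite("pics/e.png",cv2.resize(b[90:200,270:420],(750,550),interpolation=cv2.INTER_CUBIC))
```

```text
wide top [ 0.3824 -0.3421  0.055 ]
narrow top [ 0.4076 -0.1675  0.055 ]
blue1 [ 0.4965 -0.2867  0.055 ]
blue2 [ 0.6104 -0.2752  0.055 ]
boltL [ 0.4904 -0.4425  0.01  ]
boltB [ 0.5947 -0.4392  0.01  ]
boltR [ 0.5925 -0.3458  0.01  ]
jawA rim outer far [ 0.497  -0.3617  0.059 ]
jawA near end [ 0.587 -0.361  0.059]
jawB far [ 0.5013 -0.4271  0.059 ]
jawB near [ 0.5927 -0.4167  0.059 ]
scene wide [ 0.3788 -0.3373  0.055 ]
scene narrow [ 0.4056 -0.1641  0.055 ]
```

View pics/e.png

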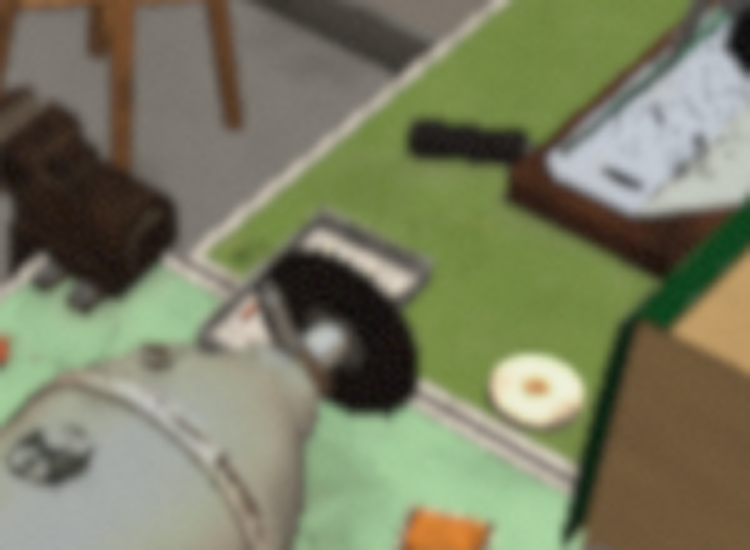

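The tray is clear in the scene view: its corners are at about (160,308), (197,272), (241,288) and (205,320). The gauge slot runs roughly along world x, centred near (0.541,-0.394). Next I move above the wide bush with the fingers closing along world x.

Request:
{"name": "jog_arm", "arguments": {
  "motion": [
    [[0, 0, 0, 0, 0, -0.116], [0, 0, 0, 0, 0, -0.116], [0, 0, 0, 0, 0, -0.116], [0, 0, 0, 0, 0, -0.116], [0, 0, 0, 0, 0, -0.116], [0, 0, 0, 0, 0, -0.116], [0, 0, 0, 0, 0, -0.116], [0, 0, 0, 0, 0, -0.116], [0, 0, 0, 0, 0, -0.116], [0, 0, 0, 0, 0, -0.117], [2.0, 2.0, 0, 0, 0, 0], [2.0, 2.0, 0, 0, 0, 0], [2.0, 2.0, 0, 0, 0, 0], [2.0, 2.0, 0, 0, 0, 0], [2.0, 2.0, 0, 0, 0, 0], [2.0, 2.0, 0, 0, 0, 0], [2.0, 2.0, 0, 0, 0, 0], [2.4, 2.2, 0, 0, 0, 0], [0, 0, 0, 0, 0, 0], [0, 0, 0, 0, 0, 0]]
  ],
  "grip": 0
}}

```text
t: 2.17
eef_pos: [0.382, -0.3395, 0.2502]
tool_rot: [0.0, 0.706, 0.708, -0.0]
force: [-0.5, 0.7, 0.0]
gripper_width: 0.0854
grasp_force: 0.0
```

Run:
```python
from h import *
s=read_state();print(s["eef_pos"].round(4),s["tool_rot"].round(3),s["t"])
shot("wrist","w1.png");find("wrist")
for p in [(160,308),(197,272),(241,288),(205,320)]: print("tray",ray("scene",p,.021).round(3))
```

```text
[ 0.382  -0.3395  0.2502] [ 0.     0.706  0.708 -0.   ] 2.1667
wrist gauge 0.97 [ 0.537 -0.392  0.026] [411. 231.]
wrist bush_wide 0.73 [ 0.333 -0.183  0.055] [226.  24.]
wrist bush_wide 0.64 [ 0.487 -0.288  0.053] [384. 141.]
wrist bush_wide 0.61 [ 0.336 -0.264  0.056] [234. 117.]
wrist bush_wide 0.61 [ 0.597 -0.276  0.052] [495. 130.]
wrist bush_wide 0.59 [ 0.383 -0.342  0.056] [282. 195.]
wrist bush_narrow 0.97 [ 0.409 -0.173  0.052] [310.  12.]
tray [0.49  0.414 0.021]
tray [0.501 0.283 0.021]
tray [0.392 0.294 0.021]
tray [0.397 0.407 0.021]
```

View pics/w1.png

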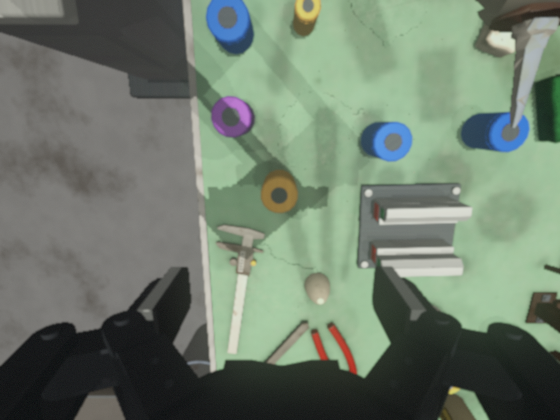

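The wrist view shows the wide brass bush's top at (279,194) and the narrow one at (307,10). The gauge bolts are at (368,193), (456,190) and (365,265). The slot runs nearly along world x.

```bash
python3 - <<'E'
from h import *
im=cv2.imread("pics/w1.png")
hsv=cv2.cvtColor(im,cv2.COLOR_BGR2HSV)
m=cv2.inRange(hsv,(12,120,60),(28,255,255))
n,l,st,c=cv2.connectedComponentsWithStats(m)
for i in range(1,n):
    if st[i,4]>100: print(st[i],c[i].round(1),ray("wrist",c[i],.055).round(4))
for p in [(279,194)]: print("wide",ray("wrist",p,.055).round(4))
for p in [(368,193),(456,190),(365,265)]: print("bolt",ray("wrist",p,.010).round(4))
# slot jaw edges: top jaw inner rim lower edge, lower jaw inner rim upper edge at z .059
for p in [(385,221),(471,218),(381,261),(463,259)]: print("rim",ray("wrist",p,.059).round(4))
E
python3 -c "
import cv2
im=cv2.imread('pics/w1.png');cv2.imwrite('pics/w1c.png',cv2.resize(im[150:300,250:480],(798,520),interpolation=cv2.INTER_CUBIC))"
```

```text
[295   0  25  25 279] [307.5  12.9] [ 0.4061 -0.1745  0.055 ]
[262 172  35  40 821] [279.  192.3] [ 0.3798 -0.3398  0.055 ]
wide [ 0.3798 -0.3416  0.055 ]
bolt [ 0.4866 -0.3507  0.01  ]
bolt [ 0.5919 -0.3472  0.01  ]
bolt [ 0.4902 -0.4457  0.01  ]
rim [ 0.4931 -0.3704  0.059 ]
rim [ 0.5845 -0.3672  0.059 ]
rim [ 0.4931 -0.4171  0.059 ]
rim [ 0.5839 -0.4149  0.059 ]
```

View pics/w1c.png

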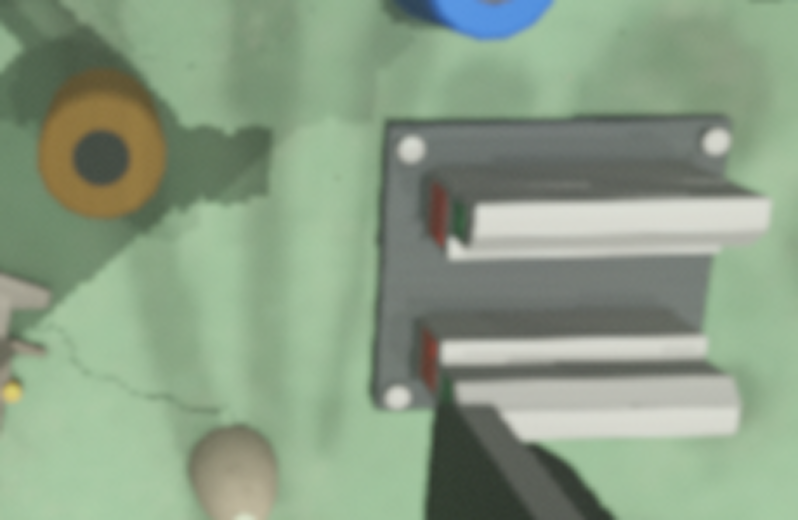

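Request:
{"name": "jog_arm", "arguments": {
  "motion": [
    [[-0.25, 0, 2.5, 0, 0, 0], [0, -0.2, 2.5, 0, 0, 0], [0, 0, 2.5, 0, 0, 0], [0, 0, 2.5, 0, 0, 0], [0, 0, 2.5, 0, 0, 0], [0, 0, 2.5, 0, 0, 0], [0, 0, 2.5, 0, 0, 0], [0, 0, 1.3, 0, 0, 0], [0, 0, 1.3, 0, 0, 0], [0, 0, 1.2, 0, 0, 0], [0, 0, 0, 0, 0, 0], [0, 0, 0, 0, 0, 0]]
  ],
  "grip": 0
}}

```text
t: 3.42
eef_pos: [0.3785, -0.3432, 0.0365]
tool_rot: [-0.001, 0.707, 0.707, -0.0]
force: [0.8, -0.7, -0.4]
gripper_width: 0.0853
grasp_force: 0.0
```

Request:
{"name": "jog_arm", "arguments": {
  "motion": [
    [[0, 0, 0, 0, 0, 0], [0, 0, 0, 0, 0, 0], [0, 0, 0, 0, 0, 0], [0, 0, 0, 0, 0, 0], [0, 0, 0, 0, 0, 0], [0, 0, 0, 0, 0, 0], [0, 0, 0, 0, 0, 0], [0, 0, 0, 0, 0, 0], [0, 0, 0, 0, 0, 0], [0, 0, 0, 0, 0, 0]]
  ],
  "grip": 255,
  "force": 40
}}

```text
t: 4.25
eef_pos: [0.3797, -0.3436, 0.0382]
tool_rot: [0.001, 0.707, 0.707, -0.0]
force: [0.3, -0.1, 5.5]
gripper_width: 0.039
grasp_force: 40.7
```

Run:
```python
import numpy as np,cv2
from h import *
s=read_state();print(s["eef_pos"].round(4),s["tool_rot"].round(3),s["gripper_width"],s["grasp_force"],s["force"].round(2))
# slot centre from w1 (recompute camera pose at that time by rigid offset)
K,R,t=cam("wrist"); o=-R.T@t; o2=o+np.array([0.382,-0.3395,0.2502])-s["eef_pos"]; c=(K,R,-R@o2)
for p in [(379.7,224.1),(456.9,221.5),(376.8,248.3),(453.5,246.5)]: print(ray("wrist",p,.036,c).round(4))
```

```text
[ 0.3797 -0.3436  0.0382] [ 0.001  0.707  0.707 -0.   ] 0.03904135342348462 40.68532168865204 [ 0.28 -0.09  5.49]
[ 0.4977 -0.3799  0.036 ]
[ 0.5862 -0.3768  0.036 ]
[ 0.497 -0.41   0.036]
[ 0.5872 -0.4077  0.036 ]
```

Request:
{"name": "jog_arm", "arguments": {
  "motion": [
    [[0, 0, -1, 0, 0, 0], [0, 0, -2, 0, 0, 0], [0, 0, -2.5, 0, 0, 0], [0, 0, -2.5, 0, 0, 0], [0, 0, -2.5, 0, 0, 0], [0, 0, -1.5, 0, 0, 0], [-0.5, 1.6, 0, 0, 0, 0], [-0.5, 1.6, 0, 0, 0, 0], [-0.5, 1.6, 0, 0, 0, 0], [-0.5, 1.6, 0, 0, 0, 0], [-0.5, 1.6, 0, 0, 0, 0], [-0.5, 1.6, 0, 0, 0, 0], [-0.5, 1.6, 0, 0, 0, 0], [-0.5, 1.6, 0, 0, 0, 0], [-0.5, 1.6, 0, 0, 0, 0], [-0.5, 1.6, 0, 0, 0, 0], [0, 0, 0, 0, 0, 0], [0, 0, 0, 0, 0, 0], [0, 0, 0, 0, 0, 0]]
  ]
}}

```text
t: 5.83
eef_pos: [0.5382, -0.3924, 0.156]
tool_rot: [-0.001, 0.707, 0.707, -0.0]
force: [-0.4, -0.3, -2.7]
gripper_width: 0.039
grasp_force: 41.1
```

Run:
```python
from h import *
s=read_state();print(s["eef_pos"].round(4),s["tool_rot"].round(3),s["gripper_width"],s["grasp_force"],s["force"].round(2))
shot("wrist","w2.png");print(px("wrist",s["eef_pos"]))
for z in (.036,.059): print([px("wrist",[x,-.394,z]).round(0) for x in (.497,.587)])
```

```text
[ 0.5382 -0.3924  0.156 ] [-0.001  0.707  0.707 -0.   ] 0.03901551267853603 41.145846247673035 [-0.38 -0.25 -2.68]
[277.53711374 288.46902124]
[array([229., 216.]), array([338., 216.])]
[array([225., 224.]), array([344., 224.])]
```

View pics/w2.png

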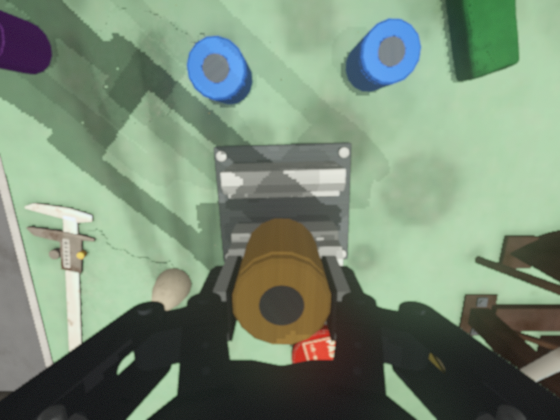

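The bush is held over the gauge, its dark spot at (281,306). The gauge bolts are at (221,156) and (344,152). I'll work out the alignment from these.

Run:
```python
from h import *
print("top",ray("wrist",(281,306),.173).round(4))
K,R,t=cam("wrist");print("f",K[0,0],"camz",(-R.T@t).round(3))
print("bolts",ray("wrist",(221,156),.01).round(4),ray("wrist",(344,152),.01).round(4))
im=cv2.imread("pics/w2.png");g=im.mean(2)
for x in (230,270,330): print(x,[int(v) for v in g[160:265:1,x-2:x+3].mean(1)])
```

```text
top [ 0.5398 -0.3904  0.173 ]
f 309.22672587635884 camz [ 0.54  -0.321  0.281]
bolts [ 0.4877 -0.348   0.01  ] [ 0.5938 -0.3445  0.01  ]
230 [112, 118, 119, 117, 114, 109, 105, 104, 102, 99, 103, 130, 174, 208, 222, 224, 223, 223, 222, 221, 220, 219, 219, 220, 219, 211, 192, 180, 179, 178, 178, 176, 174, 173, 172, 164, 158, 148, 125, 95, 79, 77, 76, 77, 77, 76, 76, 76, 78, 81, 84, 87, 88, 88, 88, 88, 87, 84, 83, 83, 83, 83, 82, 80, 79, 79, 79, 80, 81, 80, 81, 81, 85, 94, 104, 108, 108, 107, 105, 104, 101, 97, 93, 89, 88, 89, 90, 92, 101, 118, 133, 139, 141, 142, 137, 123, 104, 94, 94, 93, 94, 94, 93, 93, 93]
270 [89, 81, 84, 93, 97, 98, 98, 98, 97, 99, 110, 124, 131, 130, 127, 125, 123, 121, 120, 119, 119, 119, 119, 119, 115, 107, 104, 103, 103, 103, 102, 103, 107, 114, 118, 119, 113, 100, 83, 75, 74, 74, 75, 74, 74, 72, 72, 73, 74, 73, 73, 72, 72, 72, 72, 71, 69, 65, 65, 69, 73, 76, 77, 77, 77, 77, 77, 77, 77, 77, 78, 77, 78, 77, 77, 77, 77, 77, 77, 77, 77, 77, 77, 77, 77, 77, 77, 77, 77, 78, 78, 83, 90, 95, 93, 86, 80, 78, 82, 89, 92, 93, 94, 95, 95]
330 [110, 103, 100, 104, 109, 111, 105, 107, 134, 179, 211, 223, 225, 225, 224, 223, 222, 222, 221, 220, 219, 219, 211, 193, 177, 174, 173, 172, 172, 173, 186, 203, 215, 218, 215, 196, 154, 123, 120, 121, 120, 121, 122, 119, 108, 92, 83, 82, 82, 81, 80, 81, 81, 81, 81, 80, 79, 78, 78, 79, 82, 88, 94, 98, 97, 98, 98, 98, 98, 99, 112, 130, 141, 141, 134, 124, 118, 117, 115, 111, 102, 96, 94, 94, 96, 110, 146, 175, 185, 185, 184, 184, 183, 182, 173, 150, 117, 98, 95, 96, 95, 95, 94, 92, 90]
```

Run:
```python
from h import *
for x,a,b in ((230,198,232.5),(330,195.8,230)):
    A,B=ray("wrist",(x,a),.036),ray("wrist",(x,b),.036);print(A.round(4),B.round(4),((A+B)/2).round(4))
```

```text
[ 0.4982 -0.379   0.036 ] [ 0.4968 -0.4088  0.036 ] [ 0.4975 -0.3939  0.036 ]
[ 0.5793 -0.3772  0.036 ] [ 0.5806 -0.4065  0.036 ] [ 0.5799 -0.3918  0.036 ]
```

Request:
{"name": "jog_arm", "arguments": {
  "motion": [
    [[-0.15, 0.2, 1.5, 0, 0, 0], [0, 0, 1.5, 0, 0, 0], [0, 0, 1.5, 0, 0, 0], [0, 0, 0.8, 0, 0, 0], [0, 0, 0.6, 0, 0, 0], [0, 0, 0.5, 0, 0, 0], [0, 0, 0.5, 0, 0, 0], [0, 0, 0.4, 0, 0, 0], [0, 0, 0.3, 0, 0, 0], [0, 0, 0, 0, 0, 0], [0, 0, 0, 0, 0, 0]]
  ]
}}

```text
t: 6.8
eef_pos: [0.5412, -0.3945, 0.0812]
tool_rot: [0.0, 0.707, 0.707, -0.0]
force: [0.1, -0.1, -1.9]
gripper_width: 0.0391
grasp_force: 41.1
```

No contact so far. I'll lower in small steps until the force rises.

Request:
{"name": "jog_arm", "arguments": {
  "motion": [
    [[0, 0, 0.2, 0, 0, 0], [0, 0, 0.2, 0, 0, 0], [0, 0, 0.15, 0, 0, 0], [0, 0, 0, 0, 0, 0], [0, 0, 0, 0, 0, 0]]
  ]
}}

```text
t: 7.22
eef_pos: [0.5411, -0.3944, 0.0753]
tool_rot: [-0.0, 0.707, 0.707, -0.0]
force: [1.0, 0.2, -2.5]
gripper_width: 0.0388
grasp_force: 41.1
```

Request:
{"name": "jog_arm", "arguments": {
  "motion": [
    [[0, 0, 0.1, 0, 0, 0], [0, 0, 0.1, 0, 0, 0], [0, 0, 0, 0, 0, 0]]
  ]
}}

```text
t: 7.47
eef_pos: [0.5413, -0.3946, 0.0742]
tool_rot: [0.0, 0.707, 0.707, 0.0]
force: [-0.7, -0.1, 0.5]
gripper_width: 0.0389
grasp_force: 41.4
```

The bush has reached the step at the expected height. Releasing and rising.

Request:
{"name": "jog_arm", "arguments": {
  "motion": [
    [[0, 0, 0, 0, 0, 0], [0, 0, 0, 0, 0, 0], [0, 0, 0, 0, 0, 0], [0, 0, 0, 0, 0, 0], [0, 0, 0, 0, 0, 0], [0, 0, 0, 0, 0, 0], [0, 0, 0, 0, 0, 0], [0, 0, 0, 0, 0, 0]]
  ],
  "grip": 0
}}

```text
t: 8.13
eef_pos: [0.5411, -0.3945, 0.0735]
tool_rot: [0.0, 0.707, 0.707, -0.0]
force: [0.2, 0.9, 0.2]
gripper_width: 0.0852
grasp_force: 0.0
```

Request:
{"name": "jog_arm", "arguments": {
  "motion": [
    [[0, 0, -1, 0, 0, 0], [0, 0, -2, 0, 0, 0], [0, 0, -2.5, 0, 0, 0], [0, 0, -2.5, 0, 0, 0], [0, 0, -2.5, 0, 0, 0], [0, 0, -2.5, 0, 0, 0], [0, 0, -2.5, 0, 0, 0], [0, 0, -2, 0, 0, 0], [0, 0, 0, 0, 0, 0], [0, 0, 0, 0, 0, 0]]
  ]
}}

```text
t: 8.97
eef_pos: [0.5417, -0.3949, 0.2514]
tool_rot: [0.003, 0.707, 0.707, 0.0]
force: [0.3, -0.8, -0.8]
gripper_width: 0.0856
grasp_force: 0.0
```

Run:
```python
from h import *
s=read_state();print(s["eef_pos"].round(4),s["t"])
a=shot("wrist");find("wrist",("bush_wide","gauge"));b=shot("side");find("side",("bush_wide",))
o=np.hstack([cv2.resize(a[100:340,170:410],(400,400)),cv2.resize(b[260:360,140:240],(400,400))])
cv2.imwrite("pics/w3.png",o[:,:,::-1])
```

```text
[ 0.5417 -0.3949  0.2514] 8.9667
wrist bush_wide 0.87 [ 0.537 -0.392  0.091] [276. 201.]
wrist bush_wide 0.84 [ 0.34  -0.259  0.052] [65. 52.]
wrist bush_wide 0.78 [ 0.605 -0.275  0.048] [347.  72.]
wrist bush_wide 0.62 [ 0.494 -0.286  0.048] [232.  84.]
wrist gauge 0.57 [ 0.54  -0.375  0.019] [280. 171.]
side bush_wide 0.71 [ 0.552 -0.397  0.092] [184. 305.]
side bush_wide 0.7 [ 0.346 -0.183  0.053] [193. 218.]
side bush_wide 0.56 [ 0.505 -0.29   0.053] [205. 274.]
side bush_wide 0.55 [ 0.617 -0.282  0.054] [238. 297.]
```

View pics/w3.png

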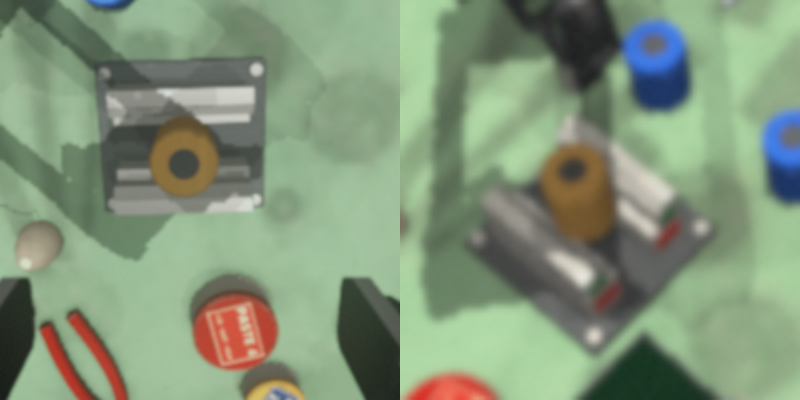

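The wide bush is seated upright: its top is at z 0.091, at about (0.538,-0.393). Now for the narrow bush. I back off toward -x, rise, and turn so the fingers close along y with the camera on the robot side.

Request:
{"name": "jog_arm", "arguments": {
  "motion": [
    [[0, -2.2, -0.5, 0, 0, 0], [0, -2.2, -0.5, 0, 0, 0], [0, -2.2, -0.5, 0, 0, 0], [0, -2.2, -0.5, 0, 0, 0], [0, -2.2, -0.5, 0, 0, 0], [0, -2.2, -0.5, 0, 0, 0], [0, -2.2, -0.5, 0, 0, -0.12], [0, 0, 0, 0, 0, -0.12], [0, 0, 0, 0, 0, -0.12], [0, 0, 0, 0, 0, -0.12], [0, 0, 0, 0, 0, -0.12], [0, 0, 0, 0, 0, -0.12], [0, 0, 0, 0, 0, -0.12], [0, 0, 0, 0, 0, -0.12], [0, 0, 0, 0, 0, -0.12], [0, 0, 0, 0, 0, -0.12], [0, 0, 0, 0, 0, -0.12], [0, 0, 0, 0, 0, -0.12], [0, 0, 0, 0, 0, -0.12], [0, 0, 0, 0, 0, 0]]
  ]
}}

```text
t: 10.88
eef_pos: [0.3869, -0.3942, 0.2823]
tool_rot: [-0.001, 0.004, 1.0, 0.001]
force: [-1.1, 0.9, 0.3]
gripper_width: 0.0855
grasp_force: 0.0
```

Request:
{"name": "jog_arm", "arguments": {
  "motion": [
    [[0, 2.0, 0, 0, 0, 0], [0, 2.0, 0, 0, 0, 0], [0, 2.0, 0, 0, 0, 0], [0, 2.0, 0, 0, 0, 0], [0, 2.0, 0, 0, 0, 0], [0, 2.0, 0, 0, 0, 0], [0, 2.0, 0, 0, 0, 0], [0, 2.0, 0, 0, 0, 0], [0, 2.0, 0, 0, 0, 0], [0, 2.0, 0, 0, 0, 0], [0, 2.0, 0, 0, 0, 0], [0, 0, 0, 0, -0.12, 0], [0, 0, 0, 0, -0.12, 0], [0, 0, 0, 0, -0.11, 0], [0, 0, 0, 0, 0, 0], [0, 0, 0, 0, 0, 0], [0, 0, 0, 0, 0, 0]]
  ]
}}

```text
t: 12.3
eef_pos: [0.3896, -0.1748, 0.2837]
tool_rot: [0.173, 0.006, 0.985, -0.001]
force: [0.0, 1.6, -0.2]
gripper_width: 0.0854
grasp_force: 0.0
```

Run:
```python
from h import *
from scipy.spatial.transform import Rotation as Ro
s=read_state();q=s["tool_rot"];print(s["eef_pos"].round(4),s["t"],s["qpos"].round(2));print(Ro.from_quat([*q[1:],q[0]]).as_matrix().round(3))
shot("wrist","w4.png");find("wrist",("bush_narrow","bush_wide"))
im=cv2.imread("pics/w4.png");m=cv2.inRange(cv2.cvtColor(im,cv2.COLOR_BGR2HSV),(12,110,60),(28,255,255))
n,l,st,c=cv2.connectedComponentsWithStats(m)
for i in range(1,n):
    if st[i,4]>100: print(st[i],c[i].round(1),ray("wrist",c[i],.055).round(4))
```

```text
[ 0.3896 -0.1748  0.2837] 12.3 [-0.72 -0.41  1.77  0.22  1.52 -2.26]
[[-0.94   0.013  0.342]
 [ 0.012  1.    -0.004]
 [-0.342  0.    -0.94 ]]
wrist bush_narrow 0.76 [ 0.403 -0.169  0.052] [287. 125.]
wrist bush_narrow 0.23 [ 0.517 -0.367  0.023] [142. 200.]
wrist bush_wide 0.89 [ 0.489 -0.281  0.049] [197. 193.]
wrist bush_wide 0.81 [ 0.331 -0.175  0.055] [280.  51.]
wrist bush_wide 0.74 [ 0.335 -0.253  0.054] [198.  57.]
wrist bush_wide 0.73 [ 0.53  -0.389  0.081] [111. 235.]
wrist bush_wide 0.66 [ 0.597 -0.267  0.042] [220. 252.]
[369  90  17  19 237] [377.3  99.1] [ 0.3753 -0.0774  0.055 ]
[280 107  20  34 454] [288.9 122.5] [ 0.3985 -0.1667  0.055 ]
[  94  213   43   47 1211] [116.7 235.6] [ 0.553  -0.4002  0.055 ]
[  0 244  24  23 200] [ 12.6 252.4] [ 0.5826 -0.5583  0.055 ]
[ 41 281  29  21 368] [ 56.  290.8] [ 0.6659 -0.5335  0.055 ]
[  0 303  12  19 128] [  3.7 310.2] [ 0.7142 -0.643   0.055 ]
[447 413  41   7 137] [471.9 417.4] [1.1576 0.2956 0.055 ]
```

View pics/w4.png

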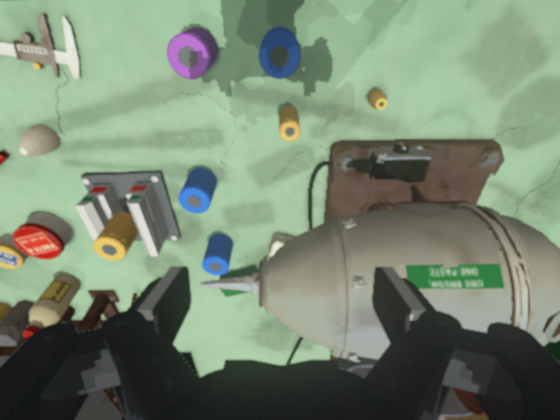

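The narrow bush's top is at (289,131), with the motor base's edge clear to its right from (330,140). The short stub at (377,99) is not part of the job. Descending onto (0.407,-0.168).

Request:
{"name": "jog_arm", "arguments": {
  "motion": [
    [[-1.64, 0.72, 0.6, 0, 0, 0], [0.8, 0, 2.2, 0, 0, 0], [0.8, 0, 2.2, 0, 0, 0], [0.8, 0, 2.2, 0, 0, 0], [0.8, 0, 2.2, 0, 0, 0], [0.8, 0, 2.2, 0, 0, 0], [0.8, 0, 2.2, 0, 0, 0], [0, 0, 0, 0, 0, 0], [0, 0, 0, 0, 0, 0]]
  ]
}}

```text
t: 13.2
eef_pos: [0.4072, -0.1669, 0.1419]
tool_rot: [0.173, 0.005, 0.985, 0.0]
force: [-0.2, 0.2, 0.4]
gripper_width: 0.0855
grasp_force: 0.0
```

Run:
```python
from h import *
from scipy.spatial.transform import Rotation as Ro
s=read_state();q=s["tool_rot"];M=Ro.from_quat([*q[1:],q[0]]).as_matrix();print(s["eef_pos"].round(4))
a=shot("wrist","w5.png");find("wrist",("bush_narrow",))
im=a[:,:,::-1].copy();m=cv2.inRange(cv2.cvtColor(im,cv2.COLOR_BGR2HSV),(12,110,60),(28,255,255))
n,l,st,c=cv2.connectedComponentsWithStats(m)
for i in range(1,n):
    if st[i,4]>300: print(st[i],c[i].round(1))
p=px("wrist",[.407,-.168,.055]);print(p,px("wrist",[.407,-.168,0]))
# pixels of expected outline
for z in (0,.055):print([px("wrist",[.407+.012*np.cos(t),-.168+.012*np.sin(t),z]).round(0).tolist() for t in np.arange(4)*np.pi/2])
print("delta tool cm",(M.T@(np.array([.407,-.168,.042])-s["eef_pos"])*100).round(2))
```

```text
[ 0.4072 -0.1669  0.1419]
wrist bush_narrow 0.91 [ 0.398 -0.17   0.057] [279. 170.]
[403 117  32  32 672] [419.  132.9]
[ 266  140   33   60 1386] [281.7 168.6]
[   0  286   67   74 2204] [ 30.5 318.9]
[281.68400151 181.21834194] [281.7121528  146.97679552]
[[282.0, 160.0], [296.0, 147.0], [282.0, 133.0], [267.0, 147.0]]
[[282.0, 196.0], [299.0, 181.0], [282.0, 165.0], [264.0, 181.0]]
delta tool cm [ 3.41 -0.13  9.39]
```

Request:
{"name": "jog_arm", "arguments": {
  "motion": [
    [[0.6, -0.1, 2.2, 0, 0, 0], [0.8, 0, 2.2, 0, 0, 0], [0.8, 0, 2.2, 0, 0, 0], [0.5, 0, 1.4, 0, 0, 0], [0.5, 0, 1.4, 0, 0, 0], [0, 0, 0, 0, 0, 0], [0, 0, 0, 0, 0, 0]]
  ]
}}

```text
t: 13.88
eef_pos: [0.4103, -0.1691, 0.0451]
tool_rot: [0.175, 0.005, 0.985, -0.001]
force: [1.4, 0.2, -0.4]
gripper_width: 0.0856
grasp_force: 0.0
```

Request:
{"name": "jog_arm", "arguments": {
  "motion": [
    [[0, 0, 0, 0, 0, 0], [0, 0, 0, 0, 0, 0], [0, 0, 0, 0, 0, 0], [0, 0, 0, 0, 0, 0], [0, 0, 0, 0, 0, 0], [0, 0, 0, 0, 0, 0], [0, 0, 0, 0, 0, 0], [0, 0, 0, 0, 0, 0], [0, 0, 0, 0, 0, 0], [0, 0, 0, 0, 0, 0], [0, 0, 0, 0, 0, 0], [0, 0, 0, 0, 0, 0]]
  ],
  "grip": 255,
  "force": 40
}}

```text
t: 14.88
eef_pos: [0.4098, -0.1686, 0.0445]
tool_rot: [0.175, 0.005, 0.985, -0.001]
force: [-2.1, 1.6, 4.6]
gripper_width: 0.0227
grasp_force: 39.0
```

Request:
{"name": "jog_arm", "arguments": {
  "motion": [
    [[-0.35, 0, -0.95, 0, 0, 0], [-0.8, 0, -2.2, 0, 0, 0], [-0.8, 0, -2.2, 0, 0, 0], [-0.8, 0, -2.2, 0, 0, 0], [-0.8, 0, -2.2, 0, 0, 0], [-0.8, 0, -2.2, 0, 0, 0], [-0.8, 0, -2.2, 0, 0, 0], [-0.8, 0, -2.2, 0, 0, 0], [-0.8, 0, -2.2, 0, 0, 0], [-0.8, 0, -2.2, 0, 0, 0], [-0.8, 0, -2.2, 0, 0, 0], [-0.8, 0, -2.2, 0, 0, 0], [-0.8, 0, -2.2, 0, 0, 0], [-0.8, 0, -2.2, 0, 0, 0], [-0.5, 0, -1.4, 0, 0, 0], [0, 0, 0, 0, 0, 0], [0, 0, 0, 0, 0, 0]]
  ]
}}

```text
t: 16.3
eef_pos: [0.4089, -0.1687, 0.3727]
tool_rot: [0.174, 0.005, 0.985, -0.001]
force: [0.4, 0.0, -1.9]
gripper_width: 0.0232
grasp_force: 39.3
```

Run:
```python
from h import *
s=read_state();print(s["eef_pos"].round(4),s["tool_rot"].round(3),s["gripper_width"],s["grasp_force"],s["force"].round(2),s["qpos"].round(2))
```

```text
[ 0.4089 -0.1687  0.3727] [ 0.174  0.005  0.985 -0.001] 0.023182652492193926 39.292534589767456 [ 0.44  0.   -1.87] [-0.67 -0.36  1.56  0.21  1.66 -2.18]
```

Request:
{"name": "jog_arm", "arguments": {
  "motion": [
    [[0, 1.5, 0, 0, 0, 0], [0, 2.6, 0, 0, 0, 0], [0, 2.6, 0, 0, 0, 0], [0, 2.6, 0, 0, 0, 0], [0, 2.6, 0, 0, 0, 0], [0, 2.6, 0, 0, 0, 0], [0, 2.6, 0, 0, 0, 0], [0, 2.6, 0, 0, 0, 0], [0, 2.6, 0, 0, 0, 0], [0, 2.6, 0, 0, 0, 0], [0, 2.6, 0, 0, 0, 0], [0, 2.6, 0, 0, 0, 0], [0, 2.6, 0, 0, 0, 0], [0, 2.6, 0, 0, 0, 0], [0, 2.6, 0, 0, 0, 0], [0, 2.6, 0, 0, 0, 0], [0, 2.6, 0, 0, 0, 0], [0, 2.6, 0, 0, 0, 0], [0, 2.6, 0, 0, 0, 0], [0, 2.6, 0, 0, 0, 0]]
  ]
}}

```text
t: 17.97
eef_pos: [0.4136, 0.3415, 0.3697]
tool_rot: [0.172, 0.005, 0.985, -0.003]
force: [0.9, -0.4, -0.5]
gripper_width: 0.0227
grasp_force: 39.5
```

Request:
{"name": "jog_arm", "arguments": {
  "motion": [
    [[-1.2, 0.6, 0.4, 0, 0, 0], [-1.2, 0.6, 0.4, 0, 0, 0], [-1.0, 0, 0.4, 0, 0, 0], [0, 0, 0, 0, 0, 0], [0, 0, 0, 0, 0, 0]]
  ]
}}

```text
t: 18.38
eef_pos: [0.4506, 0.3513, 0.3712]
tool_rot: [0.173, 0.006, 0.985, -0.002]
force: [0.6, -0.8, -0.5]
gripper_width: 0.023
grasp_force: 39.6
```

Run:
```python
from h import *
from scipy.spatial.transform import Rotation as Ro
s=read_state();q=s["tool_rot"];M=Ro.from_quat([*q[1:],q[0]]).as_matrix();print(s["eef_pos"].round(4),M.round(3),s["t"],s["grasp_force"])
shot("wrist","w6.png");find("wrist",("tray","bush_narrow"))
print([px("wrist",[.445+a,.35+b,.021]).round(0).tolist() for a,b in ((-.045,-.075),(.045,-.075),(.045,.075),(-.045,.075))])
```

```text
[0.4506 0.3513 0.3712] [[-0.94   0.012  0.34 ]
 [ 0.01   1.    -0.006]
 [-0.34  -0.003 -0.94 ]] 18.3833 39.551424980163574
wrist tray 0.74 [0.457 0.341 0.004] [274.  87.]
wrist bush_narrow 0.9 [0.436 0.351 0.371] [280. 261.]
[[221.0, 43.0], [229.0, 114.0], [333.0, 113.0], [339.0, 42.0]]
```

View pics/w6.png

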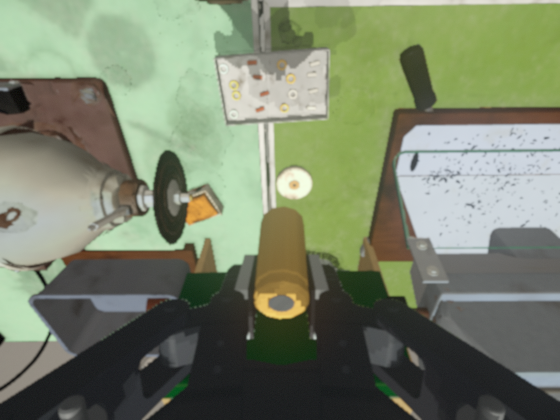

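The tray corners show at (217,56), (228,123), (328,118) and (328,49), which puts its centre slightly beyond the first estimate. I also need to check clearance to the vice at the front edge.

Run:
```python
from h import *
C=[ray("wrist",p,.021) for p in [(217,56),(228,123),(328,118),(328,49)]]
for c in C: print(c.round(3))
print("mean",np.mean(C,0).round(4))
# vice extents seen in scene and side
for z in (0,.1): print(z,[ray("scene",p,z).round(2).tolist() for p in ((255,290),(320,275),(345,300))],[ray("side",p,z).round(2).tolist() for p in ((275,110),(304,133),(290,150))])
```

```text
[0.414 0.268 0.021]
[0.503 0.273 0.021]
[0.497 0.419 0.021]
[0.408 0.412 0.021]
mean [0.4557 0.3429 0.021 ]
0 [[0.38, 0.26, 0.0], [0.29, 0.15, 0.0], [0.21, 0.21, 0.0]] [[0.16, 0.38, 0.0], [0.32, 0.35, 0.0], [0.34, 0.26, 0.0]]
0.1 [[0.3, 0.39, 0.1], [0.23, 0.3, 0.1], [0.16, 0.35, 0.1]] [[0.25, 0.29, 0.1], [0.39, 0.26, 0.1], [0.41, 0.17, 0.1]]
```

Request:
{"name": "jog_arm", "arguments": {
  "motion": [
    [[-0.8, -0.5, 0.2, 0, 0.085, 0], [-0.8, -0.4, 0.2, 0, 0.085, 0], [0.44, 0, 2.46, 0, 0, 0], [0.44, 0, 2.46, 0, 0, 0], [0.44, 0, 2.46, 0, 0, 0], [0.44, 0, 2.46, 0, 0, 0], [0.44, 0, 2.46, 0, 0, 0], [0.44, 0, 2.46, 0, 0, 0], [0.44, 0, 2.46, 0, 0, 0], [0.44, 0, 2.46, 0, 0, 0], [0.44, 0, 2.46, 0, 0, 0], [0, 0, 0, 0, 0, 0], [0, 0, 0, 0, 0, 0]]
  ]
}}

```text
t: 19.62
eef_pos: [0.4666, 0.3421, 0.1484]
tool_rot: [0.089, 0.005, 0.996, -0.001]
force: [0.9, -0.1, -0.6]
gripper_width: 0.0228
grasp_force: 39.5
```

Run:
```python
from h import *
from scipy.spatial.transform import Rotation as Ro
s=read_state();q=s["tool_rot"];M=Ro.from_quat([*q[1:],q[0]]).as_matrix();print(s["eef_pos"].round(4),M.round(3),s["t"],s["grasp_force"],s["force"].round(1))
print((M.T@(np.array([.464,.343,.052])-s["eef_pos"])*100).round(2))
```

```text
[0.4666 0.3421 0.1484] [[-0.984  0.011  0.177]
 [ 0.01   1.    -0.004]
 [-0.177 -0.002 -0.984]] 19.6167 39.4815194606781 [ 0.9 -0.1 -0.6]
[1.96 0.1  9.44]
```

Request:
{"name": "jog_arm", "arguments": {
  "motion": [
    [[0.4, 0.1, 2.0, 0, 0, 0], [0.4, 0, 2.0, 0, 0, 0], [0.4, 0, 2.0, 0, 0, 0], [0.3, 0, 1.5, 0, 0, 0], [0.2, 0, 1.0, 0, 0, 0], [0.2, 0, 0.8, 0, 0, 0], [0, 0, 0, 0, 0, 0], [0, 0, 0, 0, 0, 0]]
  ]
}}

```text
t: 20.28
eef_pos: [0.4663, 0.3444, 0.0559]
tool_rot: [0.091, 0.005, 0.996, -0.0]
force: [-0.2, -0.5, -0.7]
gripper_width: 0.0226
grasp_force: 39.5
```

Request:
{"name": "jog_arm", "arguments": {
  "motion": [
    [[0.05, 0, 0.25, 0, 0, 0], [0.03, 0, 0.2, 0, 0, 0], [0, 0, 0, 0, 0, 0], [0, 0, 0, 0, 0, 0]]
  ]
}}

```text
t: 20.62
eef_pos: [0.4658, 0.344, 0.0504]
tool_rot: [0.09, 0.005, 0.996, -0.0]
force: [0.2, -0.2, -0.5]
gripper_width: 0.0228
grasp_force: 39.5
```

Request:
{"name": "jog_arm", "arguments": {
  "motion": [
    [[0, 0, 0, 0, 0, 0], [0, 0, 0, 0, 0, 0], [0, 0, 0, 0, 0, 0], [0, 0, 0, 0, 0, 0], [0, 0, 0, 0, 0, 0], [0, 0, 0, 0, 0, 0], [0, 0, 0, 0, 0, 0], [0, 0, 0, 0, 0, 0], [0, 0, 0, 0, 0, 0], [0, 0, 0, 0, 0, 0]]
  ],
  "grip": 0
}}

```text
t: 21.45
eef_pos: [0.4656, 0.3439, 0.05]
tool_rot: [0.09, 0.005, 0.996, -0.001]
force: [-0.5, 0.7, 1.0]
gripper_width: 0.0853
grasp_force: 0.0
```

Request:
{"name": "jog_arm", "arguments": {
  "motion": [
    [[-0.2, 0, -1.0, 0, 0, 0], [-0.4, 0, -2.0, 0, 0, 0], [-0.44, 0, -2.46, 0, 0, 0], [-0.44, 0, -2.46, 0, 0, 0], [-0.44, 0, -2.46, 0, 0, 0], [-0.44, 0, -2.46, 0, 0, 0], [-0.44, 0, -2.46, 0, 0, 0], [-0.44, 0, -2.46, 0, 0, 0], [0, 0, 0, 0, 0, 0], [0, 0, 0, 0, 0, 0], [0, 0, 0, 0, 0, 0]]
  ]
}}

```text
t: 22.37
eef_pos: [0.4654, 0.3437, 0.2303]
tool_rot: [0.09, 0.005, 0.996, -0.001]
force: [-1.1, 0.2, -0.0]
gripper_width: 0.0854
grasp_force: 0.0
```

Run:
```python
from h import *
s=read_state();print(s["eef_pos"].round(4),s["t"])
a=shot("wrist");find("wrist",("bush_narrow","tray"));b=shot("side");find("side",("bush_wide",));c=shot("scene");find("scene",("bush_narrow","bush_wide","gauge"))
o=np.hstack([cv2.resize(a[0:280,140:420],(400,400)),cv2.resize(b[250:350,140:240],(400,400))])
cv2.imwrite("pics/w7.png",o[:,:,::-1])
```

```text
[0.4654 0.3437 0.2303] 22.3667
wrist bush_narrow 0.89 [0.451 0.343 0.055] [281. 152.]
wrist tray 0.76 [0.455 0.339 0.   ] [277. 142.]
side bush_wide 0.83 [ 0.341 -0.269  0.049] [169. 237.]
side bush_wide 0.81 [ 0.505 -0.292  0.052] [204. 275.]
side bush_wide 0.81 [ 0.345 -0.183  0.05 ] [193. 219.]
side bush_wide 0.78 [ 0.551 -0.398  0.094] [183. 305.]
side bush_wide 0.58 [ 0.619 -0.283  0.051] [238. 298.]
scene bush_narrow 0.74 [0.447 0.349 0.034] [200. 290.]
scene bush_wide 0.94 [ 0.329 -0.16   0.037] [351. 201.]
scene bush_wide 0.72 [ 0.537 -0.378  0.075] [311. 153.]
scene bush_wide 0.65 [ 0.331 -0.247  0.036] [361. 190.]
scene bush_wide 0.57 [ 0.484 -0.271  0.035] [313. 178.]
scene gauge 0.74 [0.448 0.353 0.036] [198. 290.]
scene gauge 0.67 [ 0.52  -0.352  0.038] [313. 167.]
```

View pics/w7.png

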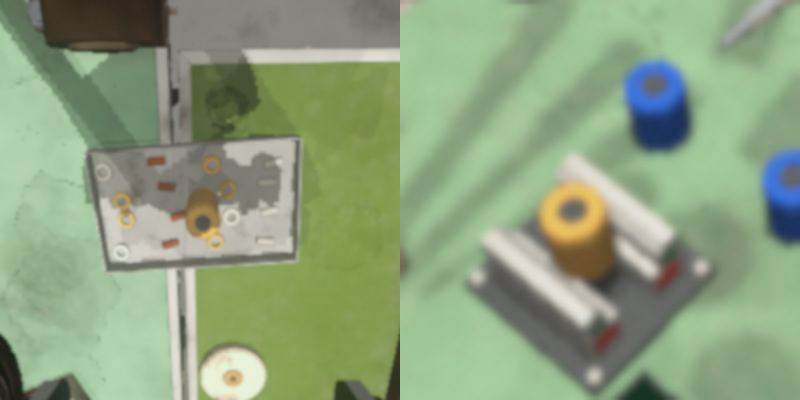

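The narrow bush stands inside the tray (left half, around (203,215)). The wide bush stands upright on the no-go step (right half, around (577,230)). The gripper is clear, so I'm handing in.

```bash
python3 -c "
from rig import job_done
print(job_done())"
```

```text
the job is handed in; nothing more can be done
None
```

The job is handed in at about 22 s: the 40 mm bush stands upright in the gauge slot on the no-go step, and the 24 mm bush stands in the scrap tray (both seen in the last pictures; no verdict came back).

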